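# Stack the washed reactor liners mouth to mouth

## Task

Put the four washed white reactor liners away dust-tight, in one tower on the round steel tray: first the large liner that stands mouth up, on it the large one that is upside down, mouth to mouth and squarely rim on rim; then, centred on its flat end, the small liner that stands mouth up, and on that the small upside-down one, again rim on rim. Leave the tower standing straight by itself, and do not shift or knock over the two bottles and the glass beaker.

Things in the scene. Friction and masses are not known exactly. Their poses are not given: they have to be found in the camera images.
- tray: round shallow stainless tray, 142 mm over all, fixed to the bench. Flat floor 4 mm above the bench, 130 mm across inside; low rounded lip, top 8 mm above the bench. Origin at the centre of its underside, z up.
- tray_floor (a point): centre of the tray's floor (its upper face), 4 mm above the bench.
- large_up: Large white PTFE reactor liner: straight-sided pot, outside diameter 62 mm, 72 mm tall, wall 6 mm, closed end 8 mm thick, its edge chamfered 2 mm. It stands mouth up (closed end below) and stays that way up. Origin: centre of the face it stands on, z up to its other end at 72 mm. Loose, 0.06 to 0.23 kg.
- large_down: Large white PTFE reactor liner: straight-sided pot, outside diameter 62 mm, 72 mm tall, wall 6 mm, closed end 8 mm thick, its edge chamfered 2 mm. It stands upside down (mouth below, flat closed end on top) and stays that way up. Origin: centre of the face it stands on, z up to its other end at 72 mm. Loose, 0.06 to 0.23 kg.
- small_up: Small white PTFE reactor liner: straight-sided pot, outside diameter 48 mm, 60 mm tall, wall 6 mm, closed end 8 mm thick, its edge chamfered 2 mm. It stands mouth up (closed end below) and stays that way up. Origin: centre of the face it stands on, z up to its other end at 60 mm. Loose, 0.06 to 0.23 kg.
- small_down: Small white PTFE reactor liner: straight-sided pot, outside diameter 48 mm, 60 mm tall, wall 6 mm, closed end 8 mm thick, its edge chamfered 2 mm. It stands upside down (mouth below, flat closed end on top) and stays that way up. Origin: centre of the face it stands on, z up to its other end at 60 mm. Loose, 0.06 to 0.23 kg.
- bottle_250: bystander: closed lab bottle with blue cap, loose, upright, 70 mm diameter, 143 mm tall; origin at the centre of its underside.
- bottle_100: bystander: closed lab bottle with blue cap, loose, upright, 56 mm diameter, 105 mm tall; origin at the centre of its underside.
- beaker_50: bystander: small clear glass beaker, loose, upright, 46 mm diameter, 59 mm tall; origin at the centre of its underside. It is not one of the liners.
There are look-alikes about, which are no part of the job. What is shaped like the large_down but green or yellow is not meant. Leave any green look-alike of the small_down alone.

How it is judged:
At the end, for the whole second after the job is handed in: Large mouth-up liner flat on the tray floor (within 30 mm of its centre), large upside-down on it, small mouth-up on that, small upside-down on top: rim pairs within 5 mm, middle joint 10 mm, heights 4 mm, tilt 0.05 rad; at rest, released. Bottles and beaker upright, moved under 30 mm (horizontal distance between large_up and tray_floor below 0.03 m and z of large_up in the frame of tray_floor between -0.004 and 0.004 m and horizontal distance between large_down and large_up below 0.005 m and z of large_down in the frame of large_up between 0.068 and 0.076 m and horizontal distance between small_up and large_down below 0.01 m and z of small_up in the frame of large_down between 0.068 and 0.076 m and horizontal distance between small_down and small_up below 0.005 m and z of small_down in the frame of small_up between 0.056 and 0.064 m and angle between each of large_up, large_down, small_up, small_down's own z axis and vertical below 0.05 rad and linear speed of each of large_up, large_down, small_up, small_down below 0.02 m/s and distance of each of bottle_250, bottle_100, beaker_50 from where it was at the start of the episode below 0.03 m); the robot touches nothing.
It fails at once if the larger bottle is shifted by more than 30 mm or knocked over (distance of bottle_250 from where it was at the start of the episode above 0.03 m or angle between bottle_250's own z axis and vertical above 0.4 rad).
It fails at once if the smaller bottle is shifted by more than 30 mm or knocked over (distance of bottle_100 from where it was at the start of the episode above 0.03 m or angle between bottle_100's own z axis and vertical above 0.4 rad).
It fails at once if the glass beaker is shifted by more than 30 mm or knocked over (distance of beaker_50 from where it was at the start of the episode above 0.03 m or angle between beaker_50's own z axis and vertical above 0.4 rad).
It also fails if it takes over 72 s, if anything falls off the work surface, if the arm or the gripper's body presses on something with over 40 N, if the wrist force passes 120 N, or if a joint passes its speed limit or range.

## Robot

A 6-joint arm with a two-finger parallel gripper is mounted at the origin on a cart in front of the work surface, level with it; the furniture and walls round the work are solid. World frame = base frame: x ahead of the robot, y to its left, z up, the work surface at z = 0. Lengths are in m, angles in rad, forces in N, time in s.
With the tool pointing down it reaches from about 0.375 to 0.9 m from the base axis. Payload 3.1 kg.
Tool frame: the origin (TCP) lies between the finger pads; the fingertips stand robot.finger_overhang ahead of it and the grasp point (between the pads) lies 3 mm ahead of it (robot.finger_overhang is the distance from the TCP to the fingertips, in m); z points along the fingers, y is the line along which they close (so a half turn about z gives the same grasp; the last joint's range is limited). The gripper opens to 87 mm and grips with 3 to 60 N. Pads are 19 mm wide; open, the fingers measure 117 mm over their backs; the gripper's body (75 mm by 190 mm) begins 51 mm behind the grasp point.
Start: joints at [0.964, 0.527, 1.433, -0, 1.181, -0.178], TCP at [0.26, 0.568, 0.205] pointing down, gripper open.
Joint ranges: [-3.08, 3.08], [-0.75, 2.2], [0.22, 2.44], [-1.43, 4.57], [0, 2.65], [-2.85, 2.85]. Speed limits (rad/s): [2.79, 2.79, 3.14, 3.14, 3.14, 3.14].

## Interface

Orientations are given as a unit quaternion [x, y, z, w].
In Python, from rig import get_obs, vision, hand_in, nets, robot gives the robot as it stands.
- The arm moves only by the tool apply_moves, never from a script. Its argument "series" is a list of rows, each an object with "offset": the shift along the world's x, y, z in cm, a list of three; "rot": the turn, a rotation vector about the world's x, y, z in degrees, a list of three. A call has 1 to 20 rows; each row is the pose to reach, as a shift and turn from the pose commanded when the call began; what a row does not reach only later rows make up. A row lasts 1/10 s, in which the tool goes at most 50 mm and 8.59 degrees, less where a joint would pass 70% of its speed; a pose out of reach is approached as far as the arm can. A call with a gripper value outside its range is refused whole. "hand" is the opening, from 0 (shut) to 1 (fully open), set as the call begins (left out, the last holds). The fingers move at their own pace and stop on an object; "newtons" is the grip in N (left out, the last holds). Time passes only in rows, so rows that repeat a pose let the fingers close. It gives the time, the measured TCP pose, the force, the opening and the grip force at its end, in the units of the state.
- get_obs(): the state, without advancing time (a new reading comes with each control period).
- vision.camera(name): name is "scene" or "top" or "wrist"; returns the picture (420x560x3 uint8, red, green, blue); there is no depth.
- vision.calibration(name): a dict with "K" (3x3 intrinsics, pixels), "R" (3x3) and "t" (3): a world point X has camera coordinates R X + t. Camera axes: x right, y down, z forward; pixel columns grow to the right and rows downward; lengths in m; the calibration is good to about 2 mm. A picture is of the moment at which its call begins: read the wrist's pose just before it. calibration takes no time and is no camera call; for the wrist camera it gives the pose at the moment of the call.
- hand_in(): hands the job in; it is judged then, once.
Trained networks look in the newest picture that a camera, given by its name, has taken for a name from the list of things; names that differ only in an ending like _2 or _b are one class to them, and where a whole thing is asked for, a point or a joint stands for the part that bears it (a point fixed in the world has none). Each returns a list of dicts, best first, with "conf" (0 to 1); they miss things now and then, are a little off and sometimes report something else, mostly with a low value. They report only what shows in the picture. A call takes as long as a camera call. They do not tell look-alikes from the thing itself.
- nets.search_frame(camera, query): "centre" ([x, y, z] in m, in world coordinates, good to about 4 mm: the middle of the surface that is visible of it).
- nets.spot_point(camera, query): "centre" ([x, y, z] in m, in world coordinates, good to about 4 mm: a listed point, or the origin of a listed thing).
The state is a dict: "time": time; "q": joint angles; "joint_velocities": joint speeds; "joint_torque": joint torques, N m; "position": TCP position; "tool_rot": TCP orientation; "ft_force": force on the tool from outside, world axes, zero at the start; "moment": the same for the moment, N m; "grip_width": finger opening in m; "grip_force": force on a finger pad.
Only numpy, scipy, OpenCV 4.12 (cv2) and the standard library are available. Lean on these libraries where they do the work, as an engineer would, in place of code of your own. Each camera call takes 0.05 s, during which the arm holds its last target. There are 200 camera calls.

## Working session

There is one attempt and no reset: what is moved stays moved. The work goes in short steps, Python scripts to look and compute and a tool call to move; the robot and the scene stay as the last step left them, time stands still between calls to the robot, and variables do not carry over. Pictures are saved under pics/ and viewed, at most 10 in all, crops included, and the job is handed in when it is done.

Besides the shell and the picture viewer there is one more tool, called after "Emit:" in YAML: its name, and indented under it one key for each argument. apply_moves: Moves the arm, as the interface text tells. Its arguments: {"type":"object","properties":{"series":{"type":"array"},"hand":{"type":"number"},"newtons":{"type":"number"}},"required":["series"]}

```bash
ls; mkdir -p pics
cat > h.py <<'E'
from rig import get_obs, vision, hand_in, nets, robot
import numpy as np, cv2
def ray(c,px):
    K,R,t=[np.array(c[k]) for k in ('K','R','t')]
    d=R.T@np.linalg.inv(K)@np.array([px[0],px[1],1.]); return -R.T@t,d
def onplane(c,px,z):
    o,d=ray(c,px); return o+d*(z-o[2])/d[2]
def proj(c,X):
    K,R,t=[np.array(c[k]) for k in ('K','R','t')]
    p=K@(R@np.array(X)+t); return p[:2]/p[2]
def snap(n,f):
    im=vision.camera(n); cv2.imwrite('pics/'+f,im[:,:,::-1]); return im
E
python3 - <<'E'
from h import *
print(robot, getattr(robot,'finger_overhang',None))
o=get_obs(); print(o['time'],o['position'],o['tool_rot'],o['ft_force'])
a=snap('scene','s0.png');b=snap('top','t0.png')
for cam in('scene','top'):
  c=vision.calibration(cam)
  for q in['tray_floor','large_up','large_down','small_up','small_down','bottle_250','bottle_100','beaker_50']:
    for r in nets.spot_point(cam,q)[:4]: print(cam,q,round(r['conf'],2),np.round(r['centre'],3),proj(c,r['centre']).round())
print(get_obs()['time'])
E
```

```text
pics
<Robot object at 0x7f211ada7cb0> 0.022
0.0 [0.25940224 0.56778229 0.20427614] [ 2.12787362e-01  9.77097928e-01 -1.00569535e-03 -4.08013497e-04] [-0.27064136  0.58988734 -0.11469059]
scene tray_floor 0.94 [0.551 0.014 0.003] [280. 232.]
scene large_up 0.74 [ 0.398 -0.255 -0.005] [281. 323.]
scene large_down 0.92 [0.652 0.361 0.002] [256. 156.]
scene large_down 0.91 [ 0.756  0.126 -0.   ] [317. 187.]
scene large_down 0.72 [0.624 0.238 0.002] [266. 180.]
scene small_up 0.55 [ 0.652 -0.203  0.   ] [348. 269.]
scene small_down 0.7 [0.426 0.286 0.002] [207. 193.]
scene small_down 0.69 [0.386 0.379 0.005] [185. 179.]
scene bottle_250 0.8 [ 0.518 -0.187  0.002] [305. 284.]
scene bottle_250 0.79 [ 0.516  0.218 -0.005] [240. 197.]
scene bottle_100 0.8 [ 0.518 -0.187  0.002] [305. 284.]
scene bottle_100 0.79 [ 0.516  0.218 -0.005] [240. 197.]
scene beaker_50 0.83 [ 0.699 -0.082  0.001] [337. 234.]
top tray_floor 0.87 [0.55  0.012 0.006] [297. 223.]
top large_up 0.8 [ 0.393 -0.254 -0.001] [388. 275.]
top large_down 0.96 [0.756 0.128 0.001] [258. 157.]
top large_down 0.76 [ 0.653  0.362 -0.002] [183. 191.]
top large_down 0.6 [ 0.629  0.24  -0.002] [222. 198.]
top small_up 0.58 [ 0.655 -0.203 -0.   ] [367. 188.]
top small_down 0.55 [ 0.394  0.382 -0.   ] [174. 276.]
top small_down 0.18 [ 0.653 -0.202  0.001] [367. 189.]
top bottle_250 0.81 [ 0.517  0.222 -0.003] [228. 235.]
top bottle_100 0.81 [ 0.517  0.222 -0.003] [228. 235.]
top beaker_50 0.52 [ 0.699 -0.081 -0.002] [327. 174.]
0.9
```

Run:
```python
import cv2
a=cv2.imread('pics/s0.png')[90:390,130:430];b=cv2.imread('pics/t0.png')[110:310,130:430]
cv2.imwrite('pics/s1.png',cv2.resize(a,(600,600),interpolation=cv2.INTER_CUBIC));cv2.imwrite('pics/t1.png',cv2.resize(b,(780,520),interpolation=cv2.INTER_CUBIC))
```

```text
(no output)
```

View pics/s1.png

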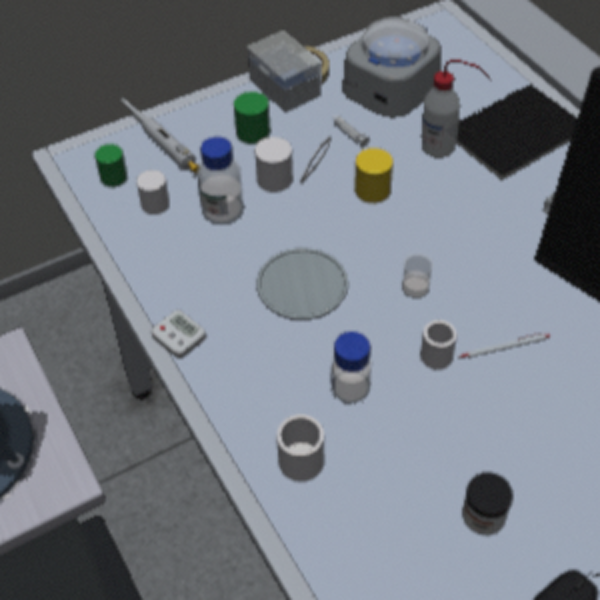

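View pics/t1.png

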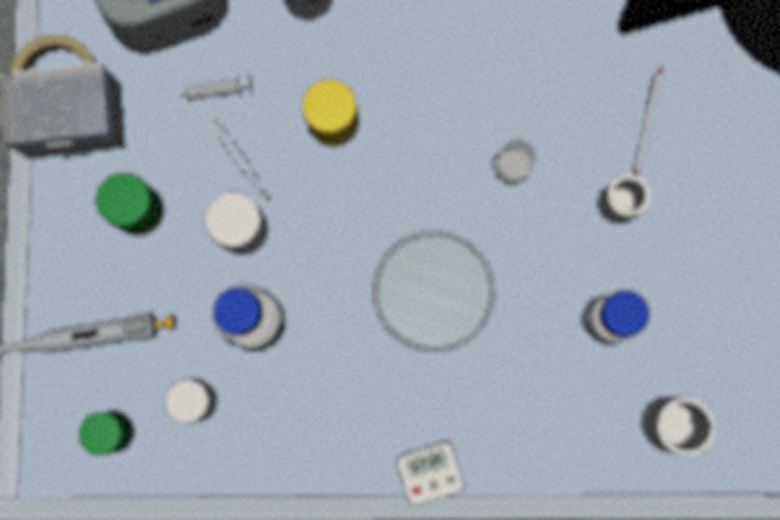

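The white large upside-down liner is at scene px (266,171). Its look-alikes are green at (256,148) and yellow at (317,177). The white small upside-down liner is at (206,185), with a green look-alike at (185,172). The white ones fit the description. The mouth-up liners are unique: large at (280,313), small at (349,261). The two crops above confirm this. First I go above large_up.

Emit:
apply_moves:
  series:
    - {"offset": [24, -37, 3], "rot": [0, 0, 20]}
    - {"offset": [24, -37, 3], "rot": [0, 0, 20]}
    - {"offset": [24, -37, 3], "rot": [0, 0, 20]}
    - {"offset": [24, -37, 3], "rot": [0, 0, 20]}
    - {"offset": [24, -37, 3], "rot": [0, 0, 20]}
    - {"offset": [24, -37, 3], "rot": [0, 0, 20]}
    - {"offset": [24, -37, 3], "rot": [0, 0, 20]}
    - {"offset": [24, -37, 3], "rot": [0, 0, 20]}
    - {"offset": [13.7, -82.2, 3], "rot": [0, 0, 20]}
    - {"offset": [13.7, -82.2, 3], "rot": [0, 0, 20]}
    - {"offset": [13.7, -82.2, 3], "rot": [0, 0, 20]}
    - {"offset": [13.7, -82.2, 3], "rot": [0, 0, 20]}
    - {"offset": [13.7, -82.2, 3], "rot": [0, 0, 20]}
    - {"offset": [13.7, -82.2, 3], "rot": [0, 0, 20]}
    - {"offset": [13.7, -82.2, 3], "rot": [0, 0, 20]}
    - {"offset": [13.7, -82.2, 3], "rot": [0, 0, 20]}
    - {"offset": [13.7, -82.2, 3], "rot": [0, 0, 20]}
    - {"offset": [13.7, -82.2, 3], "rot": [0, 0, 20]}
    - {"offset": [13.7, -82.2, 3], "rot": [0, 0, 20]}
    - {"offset": [13.7, -82.2, 3], "rot": [0, 0, 20]}
  hand: 1
  newtons: 30

```text
time: 2.9
position: [0.3964, -0.2543, 0.2351]
tool_rot: [0.041, 0.999, 0.0, -0.0]
ft_force: [0.2, 0.5, -0.0]
grip_width: 0.087
grip_force: 0.0
```

Run:
```python
from h import *
o=get_obs(); print(o['time'],o['position'],o['tool_rot'],o['q'])
snap('wrist','w1.png'); c=vision.calibration('wrist')
print('cam',-np.array(c['R']).T@np.array(c['t']))
for f in(nets.spot_point,nets.search_frame):
  for r in f('wrist','large_up')[:3]: print(round(r['conf'],2),np.round(r['centre'],4),proj(c,r['centre']).round())
for p in ([.396,-.255,0],[.396,-.255,.072]): print(proj(c,p))
```

```text
2.9 [ 0.39639827 -0.25434447  0.23512679] [ 4.13521577e-02  9.99144547e-01  4.08464348e-04 -8.00149301e-05] [-8.08727820e-01  2.80013452e-01  1.76849430e+00  5.36807336e-04
  1.09376729e+00 -2.29704287e+00]
cam [ 0.31475578 -0.24637655  0.41316709]
0.86 [ 0.4001 -0.2508  0.0005] [284. 178.]
0.6 [ 0.405  -0.2534  0.0378] [282. 189.]
[279.79991689 174.42499764]
[279.46889264 188.48483752]
```

View pics/w1.png

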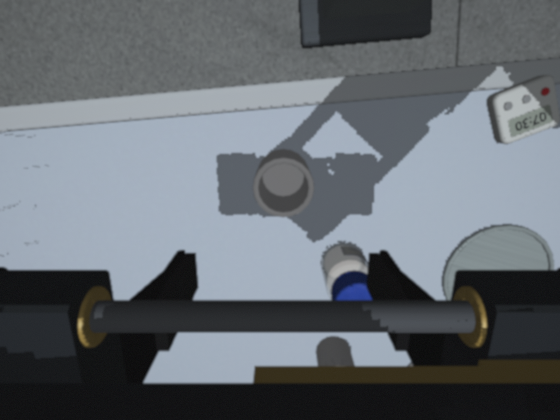

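The pot in the wrist picture is centred near (284,184) px, about 4 mm to +y of the first estimate. The gripper and bottle are clear of it, so I descend and grasp.

Emit:
apply_moves:
  series:
    - {"offset": [0.2, 0.2, -5]}
    - {"offset": [0.2, 0.2, -10]}
    - {"offset": [0.2, 0.2, -14]}
    - {"offset": [0.2, 0.2, -17]}
    - {"offset": [0.2, 0.2, -18.5]}
    - {"offset": [0.2, 0.2, -18.5]}

```text
schema error: expected keys offset, rot
```

Emit:
apply_moves:
  series:
    - {"offset": [0, 0, 0]}
    - {"offset": [0, 0, 0]}
    - {"offset": [0, 0, 0]}
    - {"offset": [0, 0, 0]}
    - {"offset": [0, 0, 0]}
    - {"offset": [0, 0, 0]}
  hand: 0
  newtons: 30

```text
schema error: expected keys offset, rot
```

Emit:
apply_moves:
  series:
    - {"offset": [0.2, 0.2, -5], "rot": [0, 0, 0]}
    - {"offset": [0.2, 0.2, -10], "rot": [0, 0, 0]}
    - {"offset": [0.2, 0.2, -14], "rot": [0, 0, 0]}
    - {"offset": [0.2, 0.2, -17], "rot": [0, 0, 0]}
    - {"offset": [0.2, 0.2, -18.5], "rot": [0, 0, 0]}
    - {"offset": [0.2, 0.2, -18.5], "rot": [0, 0, 0]}

```text
time: 3.65
position: [0.398, -0.2488, 0.0485]
tool_rot: [0.039, 0.999, 0.002, -0.002]
ft_force: [-0.1, 0.5, 0.8]
grip_width: 0.0869
grip_force: 0.0
```

Emit:
apply_moves:
  series:
    - {"offset": [0, 0, 0], "rot": [0, 0, 0]}
    - {"offset": [0, 0, 0], "rot": [0, 0, 0]}
    - {"offset": [0, 0, 0], "rot": [0, 0, 0]}
    - {"offset": [0, 0, 0], "rot": [0, 0, 0]}
    - {"offset": [0, 0, 0], "rot": [0, 0, 0]}
    - {"offset": [0, 0, 0], "rot": [0, 0, 0]}
  hand: 0
  newtons: 30

```text
time: 4.25
position: [0.3994, -0.2523, 0.051]
tool_rot: [0.04, 0.999, -0.001, 0.001]
ft_force: [0.7, -0.1, 7.9]
grip_width: 0.0598
grip_force: 30.0
```

Emit:
apply_moves:
  series:
    - {"offset": [0, 0, 1], "rot": [0, 0, 0]}
    - {"offset": [0, 0, 4], "rot": [0, 0, 0]}
    - {"offset": [0, 0, 8], "rot": [0, 0, 0]}
    - {"offset": [0, 0, 12], "rot": [0, 0, 0]}
    - {"offset": [2, 3, 14], "rot": [0, 0, 0]}
    - {"offset": [4, 7, 14], "rot": [0, 0, 0]}
    - {"offset": [6, 11, 14], "rot": [0, 0, 0]}
    - {"offset": [8.5, 15, 14], "rot": [0, 0, 0]}
    - {"offset": [11, 19, 14], "rot": [0, 0, 0]}
    - {"offset": [13, 23, 14], "rot": [0, 0, 0]}
    - {"offset": [15.2, 26.5, 12], "rot": [0, 0, 0]}
    - {"offset": [15.2, 26.5, 8], "rot": [0, 0, 0]}
    - {"offset": [15.2, 26.5, 5], "rot": [0, 0, 0]}
    - {"offset": [15.2, 26.5, 4], "rot": [0, 0, 0]}
    - {"offset": [15.2, 26.5, 4], "rot": [0, 0, 0]}

```text
time: 5.75
position: [0.5492, 0.0136, 0.089]
tool_rot: [0.04, 0.999, 0.0, -0.002]
ft_force: [0.3, 0.2, -0.7]
grip_width: 0.0594
grip_force: 30.0
```

Run:
```python
from h import *
o=get_obs(); print(o['time'],o['position'],o['ft_force'],o['grip_width'])
snap('scene','s2.png'); c=vision.calibration('scene')
for q in('tray_floor','large_up','bottle_100'):
  for r in nets.spot_point('scene',q)[:2]: print(q,round(r['conf'],2),np.round(r['centre'],4))
snap('wrist','w2.png')
for q in('tray_floor','large_up'):
  for r in nets.spot_point('wrist',q)[:2]: print('w',q,round(r['conf'],2),np.round(r['centre'],4))
im=cv2.imread('pics/s2.png')[150:300,200:400]; cv2.imwrite('pics/s2c.png',cv2.resize(im,(800,600),interpolation=cv2.INTER_CUBIC))
```

```text
5.75 [0.54917879 0.01357195 0.08895475] [ 0.28102922  0.158315   -0.70688837] 0.0594316453464878
tray_floor 0.65 [0.5491 0.0125 0.002 ]
large_up 0.88 [0.5465 0.0118 0.0349]
bottle_100 0.78 [ 0.5234  0.2174 -0.0036]
w large_up 0.91 [0.5513 0.0107 0.0437]
```

View pics/s2c.png

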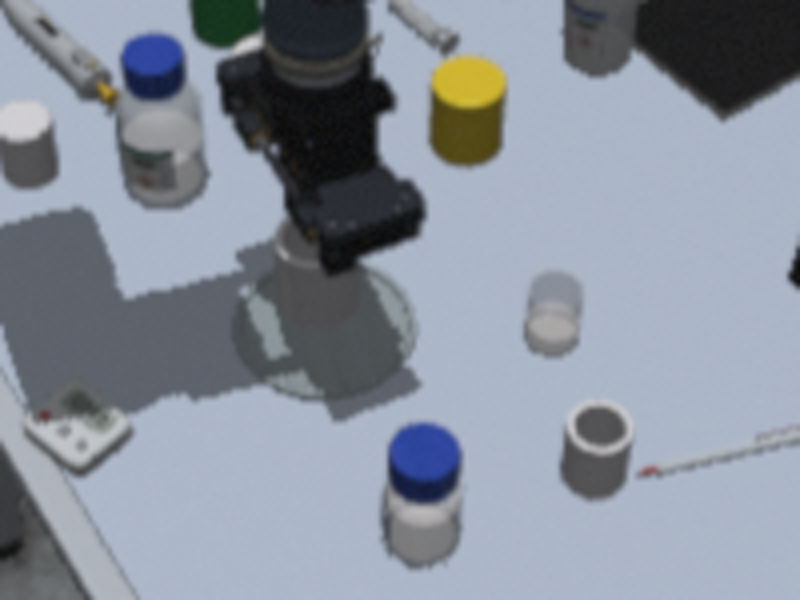

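The liner is held at (320,270) of the crop, above the middle of the tray. I lower it.

Emit:
apply_moves:
  series:
    - {"offset": [0, 0, -1.5], "rot": [0, 0, 0]}
    - {"offset": [0, 0, -3], "rot": [0, 0, 0]}
    - {"offset": [0, 0, -3.4], "rot": [0, 0, 0]}
    - {"offset": [0, 0, -3.6], "rot": [0, 0, 0]}
    - {"offset": [0, 0, -3.6], "rot": [0, 0, 0]}
    - {"offset": [0, 0, -3.6], "rot": [0, 0, 0]}

```text
time: 6.7
position: [0.5516, 0.0133, 0.0552]
tool_rot: [0.04, 0.999, -0.0, 0.001]
ft_force: [-0.1, -0.8, 0.6]
grip_width: 0.0595
grip_force: 30.0
```

Emit:
apply_moves:
  series:
    - {"offset": [0, 0, 0], "rot": [0, 0, 0]}
    - {"offset": [0, 0, 0], "rot": [0, 0, 0]}
    - {"offset": [0, 0, 0], "rot": [0, 0, 0]}
    - {"offset": [0, 0, 0], "rot": [0, 0, 0]}
    - {"offset": [0, 0, 0], "rot": [0, 0, -90]}
    - {"offset": [0, 0, 0], "rot": [0, 0, -90]}
    - {"offset": [0, 0, 0], "rot": [0, 0, -90]}
    - {"offset": [0, 0, 0], "rot": [0, 0, -90]}
    - {"offset": [0, 0, 0], "rot": [0, 0, -90]}
    - {"offset": [0, 0, 0], "rot": [0, 0, -90]}
    - {"offset": [0, 0, 0], "rot": [0, 0, -90]}
    - {"offset": [0, 0, 0], "rot": [0, 0, -90]}
    - {"offset": [0, 0, 0], "rot": [0, 0, -90]}
    - {"offset": [0, 0, 0], "rot": [0, 0, -90]}
    - {"offset": [0, 0, 0], "rot": [0, 0, -90]}
    - {"offset": [0, 0, 0], "rot": [0, 0, -90]}
  hand: 1

```text
time: 8.3
position: [0.5508, 0.0134, 0.0542]
tool_rot: [0.735, 0.678, -0.0, -0.0]
ft_force: [0.3, -0.9, 0.2]
grip_width: 0.0869
grip_force: 0.0
```

Emit:
apply_moves:
  series:
    - {"offset": [0, 0, 0], "rot": [0, 0, 0]}
    - {"offset": [0, 0, 0], "rot": [0, 0, 0]}
    - {"offset": [0, 0, 0], "rot": [0, 0, 0]}
    - {"offset": [0, 0, 0], "rot": [0, 0, 0]}
    - {"offset": [0, 0, 0], "rot": [0, 0, 0]}
  hand: 0
  newtons: 10

```text
time: 8.8
position: [0.5503, 0.0135, 0.0542]
tool_rot: [0.735, 0.678, -0.0, -0.0]
ft_force: [-0.6, 0.6, 1.2]
grip_width: 0.0624
grip_force: 10.0
```

Emit:
apply_moves:
  series:
    - {"offset": [0, 0, 0], "rot": [0, 0, 0]}
    - {"offset": [0, 0, 0], "rot": [0, 0, 0]}
    - {"offset": [0, 0, 0], "rot": [0, 0, 0]}
    - {"offset": [0, 0, 0], "rot": [0, 0, 0]}
  hand: 1

```text
time: 9.2
position: [0.5511, 0.0133, 0.0543]
tool_rot: [0.735, 0.678, 0.0, 0.0]
ft_force: [0.2, -0.3, -1.0]
grip_width: 0.0837
grip_force: 0.0
```

Emit:
apply_moves:
  series:
    - {"offset": [0, 0, 3], "rot": [0, 0, 0]}
    - {"offset": [0, 0, 8], "rot": [0, 0, 0]}
    - {"offset": [0, 0, 13], "rot": [0, 0, 0]}
    - {"offset": [0, 0, 18], "rot": [0, 0, -8]}
    - {"offset": [1, 4, 18], "rot": [0, 0, -16]}
    - {"offset": [3, 8, 18], "rot": [0, 0, -24]}
    - {"offset": [5, 13, 18], "rot": [0, 0, -32]}
    - {"offset": [6, 17.5, 18], "rot": [0, 0, -40]}
    - {"offset": [7.5, 22.6, 18], "rot": [0, 0, -48]}
    - {"offset": [7.5, 22.6, 18], "rot": [0, 0, -56]}
    - {"offset": [7.5, 22.6, 18], "rot": [0, 0, -64]}
    - {"offset": [7.5, 22.6, 18], "rot": [0, 0, -72]}
    - {"offset": [7.5, 22.6, 18], "rot": [0, 0, -75]}
    - {"offset": [7.5, 22.6, 18], "rot": [0, 0, -75]}

```text
time: 10.6
position: [0.6256, 0.2395, 0.234]
tool_rot: [0.996, 0.091, -0.0, 0.0]
ft_force: [0.5, -0.6, 0.0]
grip_width: 0.0871
grip_force: 0.0
```

Run:
```python
from h import *
o=get_obs(); print(o['time'],o['position'],o['tool_rot'],o['q'])
snap('wrist','w3.png'); c=vision.calibration('wrist')
for r in nets.spot_point('wrist','large_down')[:3]: print(round(r['conf'],2),np.round(r['centre'],4),proj(c,r['centre']).round())
for p in ([.6265,.239,.072],): print(proj(c,p))
snap('top','t3.png')
for r in nets.spot_point('top','large_up')[:3]: print('top',round(r['conf'],2),np.round(r['centre'],4))
```

```text
10.6 [0.62561128 0.23950896 0.23398061] [ 9.95839519e-01  9.11241170e-02 -2.18234241e-04  1.94293771e-05] [1.99155798e-01 5.63038151e-01 1.27847069e+00 8.68849527e-06
 1.30052193e+00 1.58744840e+00]
0.97 [ 0.6266  0.2315 -0.0014] [289. 174.]
0.66 [7.538e-01 1.273e-01 6.000e-04] [403.  79.]
0.6 [0.6522 0.361  0.0049] [181. 133.]
[282.70306715 187.19048602]
top 0.57 [0.5446 0.0154 0.0072]
```

View pics/w3.png

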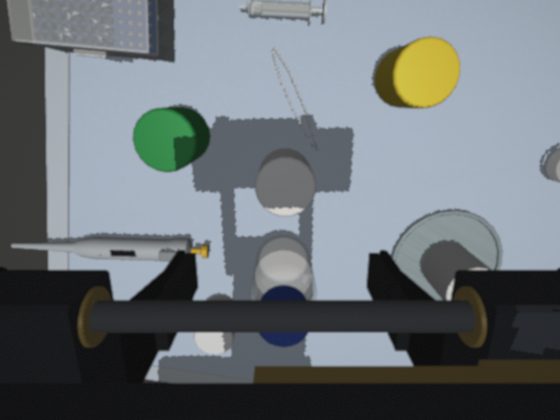

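The white large liner is at (285,183) px, between the green one at (171,139) and the bottle at (283,290). It lies slightly to −y of the hand, so I descend with that correction.

Emit:
apply_moves:
  series:
    - {"offset": [0.1, -0.3, -5], "rot": [0, 0, 0]}
    - {"offset": [0.1, -0.3, -10], "rot": [0, 0, 0]}
    - {"offset": [0.1, -0.3, -14], "rot": [0, 0, 0]}
    - {"offset": [0.1, -0.3, -17], "rot": [0, 0, 0]}
    - {"offset": [0.1, -0.3, -18.4], "rot": [0, 0, 0]}
    - {"offset": [0.1, -0.3, -18.4], "rot": [0, 0, 0]}

```text
time: 11.4
position: [0.6254, 0.236, 0.0481]
tool_rot: [0.996, 0.091, -0.002, 0.0]
ft_force: [0.1, 0.7, -0.1]
grip_width: 0.0868
grip_force: 0.0
```

Emit:
apply_moves:
  series:
    - {"offset": [0, 0, 0], "rot": [0, 0, 0]}
    - {"offset": [0, 0, 0], "rot": [0, 0, 0]}
    - {"offset": [0, 0, 0], "rot": [0, 0, 0]}
    - {"offset": [0, 0, 0], "rot": [0, 0, 0]}
    - {"offset": [0, 0, 0], "rot": [0, 0, 0]}
    - {"offset": [0, 0, 0], "rot": [0, 0, 0]}
  hand: 0
  newtons: 30

```text
time: 12.0
position: [0.6274, 0.2365, 0.0513]
tool_rot: [0.996, 0.091, 0.001, -0.0]
ft_force: [-0.2, 1.1, 5.6]
grip_width: 0.0562
grip_force: 30.0
```

Emit:
apply_moves:
  series:
    - {"offset": [0, 0, 1], "rot": [0, 0, 0]}
    - {"offset": [0, 0, 4], "rot": [0, 0, 0]}
    - {"offset": [0, 0, 8], "rot": [0, 0, 0]}
    - {"offset": [0, 0, 12], "rot": [0, 0, 0]}
    - {"offset": [-1, -3, 14], "rot": [0, 0, 0]}
    - {"offset": [-2.5, -7, 14], "rot": [0, 0, 0]}
    - {"offset": [-4, -11, 14], "rot": [0, 0, 0]}
    - {"offset": [-5.3, -15, 14], "rot": [0, 0, 0]}
    - {"offset": [-6.5, -19, 13], "rot": [0, 0, 0]}
    - {"offset": [-7.6, -22.3, 12], "rot": [0, 0, 0]}
    - {"offset": [-7.6, -22.3, 10], "rot": [0, 0, 0]}
    - {"offset": [-7.6, -22.3, 9], "rot": [0, 0, 0]}
    - {"offset": [-7.6, -22.3, 8.5], "rot": [0, 0, 0]}
    - {"offset": [-7.6, -22.3, 8.5], "rot": [0, 0, 0]}

```text
time: 13.4
position: [0.5505, 0.0142, 0.1347]
tool_rot: [0.996, 0.091, -0.001, -0.0]
ft_force: [0.1, -0.1, -2.1]
grip_width: 0.0564
grip_force: 30.0
```

Run:
```python
from h import *
o=get_obs(); print(o['time'],o['position'],o['ft_force'],o['grip_width'])
ims=[]
for n,cr in(('scene',(130,280,200,350)),('wrist',(80,330,155,405))):
  im=vision.camera(n)[:,:,::-1]; ims.append(cv2.resize(im[cr[0]:cr[1],cr[2]:cr[3]],(400,600) if 0 else (400,400),interpolation=cv2.INTER_CUBIC))
cv2.imwrite('pics/c4.png',np.hstack(ims))
```

```text
13.4 [0.55053182 0.01418183 0.13466893] [ 0.07758426 -0.12094704 -2.1274173 ] 0.05635765315734446
```

View pics/c4.png

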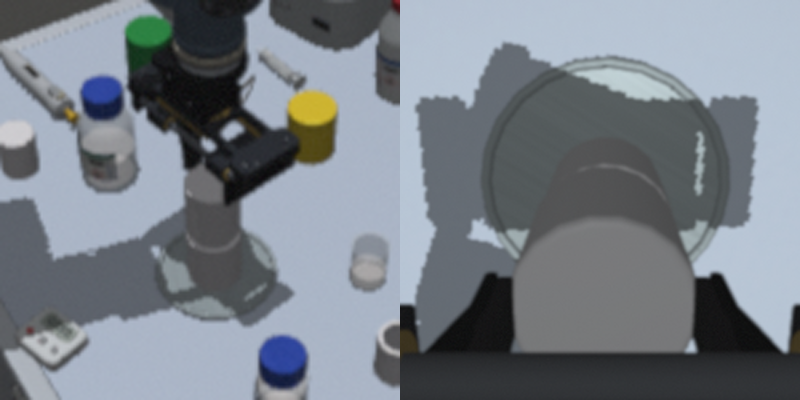

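The scene crop shows the held liner right over the lower one, with the joint near (212,240). The wrist crop shows the rims in line. I lower it, release, turn and squeeze to centre it.

Emit:
apply_moves:
  series:
    - {"offset": [0, 0, -0.4], "rot": [0, 0, 0]}
    - {"offset": [0, 0, -0.7], "rot": [0, 0, 0]}
    - {"offset": [0, 0, -0.9], "rot": [0, 0, 0]}
    - {"offset": [0, 0, -1], "rot": [0, 0, 0]}
    - {"offset": [0, 0, -1], "rot": [0, 0, 0]}

```text
time: 14.0
position: [0.5516, 0.0137, 0.1273]
tool_rot: [0.996, 0.091, 0.001, 0.0]
ft_force: [-2.2, 0.5, 11.2]
grip_width: 0.0565
grip_force: 30.0
```

Emit:
apply_moves:
  series:
    - {"offset": [0, 0, 0.2], "rot": [0, 0, 0]}
    - {"offset": [0, 0, 0.2], "rot": [0, 0, 0]}
    - {"offset": [0, 0, 0.2], "rot": [0, 0, 0]}
    - {"offset": [0, 0, 0.2], "rot": [0, 0, 0]}
    - {"offset": [0, 0, 0.2], "rot": [0, 0, 0]}
    - {"offset": [0, 0, 0.2], "rot": [0, 0, 90]}
    - {"offset": [0, 0, 0.2], "rot": [0, 0, 90]}
    - {"offset": [0, 0, 0.2], "rot": [0, 0, 90]}
    - {"offset": [0, 0, 0.2], "rot": [0, 0, 90]}
    - {"offset": [0, 0, 0.2], "rot": [0, 0, 90]}
    - {"offset": [0, 0, 0.2], "rot": [0, 0, 90]}
    - {"offset": [0, 0, 0.2], "rot": [0, 0, 90]}
    - {"offset": [0, 0, 0.2], "rot": [0, 0, 90]}
    - {"offset": [0, 0, 0.2], "rot": [0, 0, 90]}
    - {"offset": [0, 0, 0.2], "rot": [0, 0, 90]}
    - {"offset": [0, 0, 0.2], "rot": [0, 0, 90]}
    - {"offset": [0, 0, 0.2], "rot": [0, 0, 90]}
  hand: 1

```text
time: 15.7
position: [0.5508, 0.0134, 0.1271]
tool_rot: [0.64, 0.768, -0.0, -0.0]
ft_force: [-0.3, 0.3, 0.1]
grip_width: 0.0868
grip_force: 0.0
```

Emit:
apply_moves:
  series:
    - {"offset": [0, 0, 0], "rot": [0, 0, 0]}
    - {"offset": [0, 0, 0], "rot": [0, 0, 0]}
    - {"offset": [0, 0, 0], "rot": [0, 0, 0]}
    - {"offset": [0, 0, 0], "rot": [0, 0, 0]}
    - {"offset": [0, 0, 0], "rot": [0, 0, 0]}
  hand: 0
  newtons: 10

```text
time: 16.2
position: [0.5507, 0.0134, 0.1272]
tool_rot: [0.64, 0.768, -0.0, -0.0]
ft_force: [-0.8, -0.5, 0.5]
grip_width: 0.057
grip_force: 10.0
```

Emit:
apply_moves:
  series:
    - {"offset": [0, 0, 0], "rot": [0, 0, 0]}
    - {"offset": [0, 0, 0], "rot": [0, 0, 0]}
    - {"offset": [0, 0, 0], "rot": [0, 0, 0]}
    - {"offset": [0, 0, 0], "rot": [0, 0, 0]}
  hand: 1

```text
time: 16.6
position: [0.5509, 0.0134, 0.1273]
tool_rot: [0.64, 0.768, 0.0, 0.0]
ft_force: [0.2, 0.3, 1.0]
grip_width: 0.0813
grip_force: 0.0
```

Emit:
apply_moves:
  series:
    - {"offset": [0, 0, 3], "rot": [0, 0, 0]}
    - {"offset": [0, 0, 7], "rot": [0, 0, 0]}
    - {"offset": [0, 0, 11], "rot": [0, 0, -8]}
    - {"offset": [2, -4, 11], "rot": [0, 0, -16]}
    - {"offset": [4, -8, 11], "rot": [0, 0, -24]}
    - {"offset": [6, -12, 11], "rot": [0, 0, -32]}
    - {"offset": [8, -16, 11], "rot": [0, 0, -40]}
    - {"offset": [10.2, -20, 11], "rot": [0, 0, -48]}
    - {"offset": [10.2, -21.6, 11], "rot": [0, 0, -56]}
    - {"offset": [10.2, -21.6, 11], "rot": [0, 0, -64]}
    - {"offset": [10.2, -21.6, 11], "rot": [0, 0, -72]}
    - {"offset": [10.2, -21.6, 11], "rot": [0, 0, -80]}
    - {"offset": [10.2, -21.6, 11], "rot": [0, 0, -88]}
    - {"offset": [10.2, -21.6, 11], "rot": [0, 0, -90]}
    - {"offset": [10.2, -21.6, 11], "rot": [0, 0, -90]}

```text
time: 18.1
position: [0.6526, -0.2025, 0.237]
tool_rot: [0.996, 0.091, -0.0, -0.0]
ft_force: [-0.8, 1.2, -0.3]
grip_width: 0.0869
grip_force: 0.0
```

Run:
```python
from h import *
o=get_obs(); print(o['time'],o['position'],o['q'])
w=snap('wrist','w5.png'); c=vision.calibration('wrist')
for r in nets.spot_point('wrist','small_up')[:2]: print(round(r['conf'],2),np.round(r['centre'],4),proj(c,r['centre']).round())
print('pred',proj(c,[.6535,-.203,.06]),proj(c,[.6535,-.203,0]),proj(c,[.6535,-.179,.06]))
ims=[]
for n in('scene','top'):
  im=snap(n,n[0]+'5.png')
  for q in('large_up','large_down'):
    for r in nets.spot_point(n,q)[:4]:
      if np.hypot(r['centre'][0]-.551,r['centre'][1]-.013)<.05: print(n,q,round(r['conf'],2),np.round(r['centre'],4))
im=cv2.imread('pics/s5.png')[150:260,225:335]
cv2.imwrite('pics/c5.png',np.hstack([cv2.resize(im,(400,400),interpolation=cv2.INTER_CUBIC),cv2.resize(cv2.imread('pics/w5.png')[80:330,155:405],(400,400))]))
```

```text
18.1 [ 0.65262    -0.20254267  0.23697739] [-4.64088892e-01  5.80337770e-01  1.23684945e+00 -5.08288700e-06
  1.32500294e+00  9.24536129e-01]
pred [282.76560108 183.86990548] [282.64402502 172.77312926] [259.8934354  179.73231273]
scene large_up 0.68 [ 0.5489  0.0132 -0.0013]
scene large_down 0.86 [0.5491 0.013  0.0734]
top large_up 0.49 [0.5457 0.0135 0.0057]
top large_down 0.71 [0.5495 0.0172 0.0753]
```

View pics/c5.png

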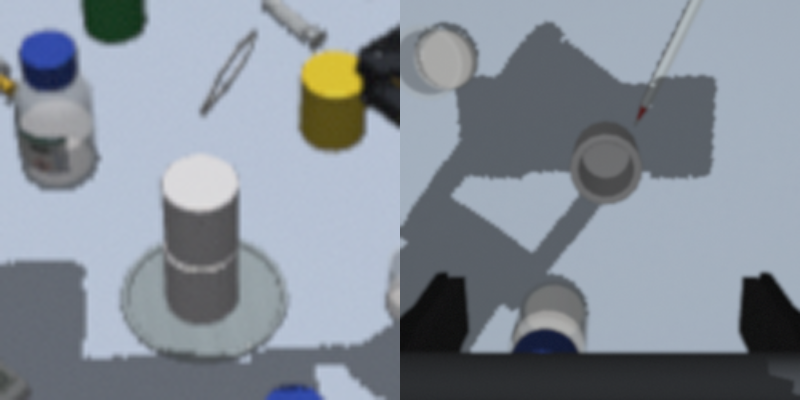

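The two large liners stand in line at (200,240) of the left crop. The small mouth-up one, at (606,168) of the right crop, is within 1–2 mm of where I expected it. I grasp it.

Emit:
apply_moves:
  series:
    - {"offset": [0, -0.1, -5], "rot": [0, 0, 0]}
    - {"offset": [0, -0.1, -10], "rot": [0, 0, 0]}
    - {"offset": [0, -0.1, -15], "rot": [0, 0, 0]}
    - {"offset": [0, -0.1, -18], "rot": [0, 0, 0]}
    - {"offset": [0, -0.1, -19.7], "rot": [0, 0, 0]}
    - {"offset": [0, -0.1, -19.7], "rot": [0, 0, 0]}

```text
time: 19.1
position: [0.6513, -0.2029, 0.0376]
tool_rot: [0.996, 0.091, -0.002, -0.001]
ft_force: [-0.5, 0.5, 0.3]
grip_width: 0.0871
grip_force: 0.0
```

Emit:
apply_moves:
  series:
    - {"offset": [0, 0, 0], "rot": [0, 0, 0]}
    - {"offset": [0, 0, 0], "rot": [0, 0, 0]}
    - {"offset": [0, 0, 0], "rot": [0, 0, 0]}
    - {"offset": [0, 0, 0], "rot": [0, 0, 0]}
    - {"offset": [0, 0, 0], "rot": [0, 0, 0]}
    - {"offset": [0, 0, 0], "rot": [0, 0, 0]}
    - {"offset": [0, 0, 0], "rot": [0, 0, 0]}
    - {"offset": [0, 0, 0], "rot": [0, 0, 0]}
  hand: 0
  newtons: 30

```text
time: 19.9
position: [0.6531, -0.2039, 0.0408]
tool_rot: [0.996, 0.091, 0.0, 0.0]
ft_force: [0.4, -0.3, 2.9]
grip_width: 0.0449
grip_force: 30.0
```

Emit:
apply_moves:
  series:
    - {"offset": [0, 0, 1], "rot": [0, 0, 0]}
    - {"offset": [0, 0, 4], "rot": [0, 0, 0]}
    - {"offset": [0, 0, 8], "rot": [0, 0, 0]}
    - {"offset": [0, 0, 12], "rot": [0, 0, 0]}
    - {"offset": [0, 0, 16], "rot": [0, 0, 0]}
    - {"offset": [-1, 3, 19], "rot": [0, 0, 0]}
    - {"offset": [-3, 7, 19], "rot": [0, 0, 0]}
    - {"offset": [-5, 11, 19], "rot": [0, 0, 0]}
    - {"offset": [-7, 15, 19], "rot": [0, 0, 0]}
    - {"offset": [-9, 19, 18], "rot": [0, 0, 0]}
    - {"offset": [-10.2, 21.7, 17], "rot": [0, 0, 0]}
    - {"offset": [-10.2, 21.7, 16], "rot": [0, 0, 0]}
    - {"offset": [-10.2, 21.7, 15.4], "rot": [0, 0, 0]}
    - {"offset": [-10.2, 21.7, 15.2], "rot": [0, 0, 0]}
    - {"offset": [-10.2, 21.7, 15], "rot": [0, 0, 0]}
    - {"offset": [-10.2, 21.7, 14.9], "rot": [0, 0, 0]}
    - {"offset": [-10.2, 21.7, 14.9], "rot": [0, 0, 0]}

```text
time: 21.6
position: [0.5512, 0.0126, 0.1892]
tool_rot: [0.996, 0.09, 0.0, 0.0]
ft_force: [0.2, 0.4, -1.2]
grip_width: 0.0454
grip_force: 30.0
```

Emit:
apply_moves:
  series:
    - {"offset": [0, 0, -0.1], "rot": [0, 0, 0]}
    - {"offset": [0, 0, -0.15], "rot": [0, 0, 0]}
    - {"offset": [0, 0, -0.15], "rot": [0, 0, 0]}

```text
time: 21.9
position: [0.5515, 0.0131, 0.1887]
tool_rot: [0.996, 0.091, 0.001, 0.0]
ft_force: [-1.0, -0.9, 4.9]
grip_width: 0.0453
grip_force: 30.0
```

Emit:
apply_moves:
  series:
    - {"offset": [0, 0, 0.1], "rot": [0, 0, 0]}
    - {"offset": [0, 0, 0.1], "rot": [0, 0, 0]}
    - {"offset": [0, 0, 0.1], "rot": [0, 0, 0]}
    - {"offset": [0, 0, 0.1], "rot": [0, 0, 0]}
    - {"offset": [0, 0, 0.1], "rot": [0, 0, 0]}
    - {"offset": [0, 0, 0.1], "rot": [0, 0, 90]}
    - {"offset": [0, 0, 0.1], "rot": [0, 0, 90]}
    - {"offset": [0, 0, 0.1], "rot": [0, 0, 90]}
    - {"offset": [0, 0, 0.1], "rot": [0, 0, 90]}
    - {"offset": [0, 0, 0.1], "rot": [0, 0, 90]}
    - {"offset": [0, 0, 0.1], "rot": [0, 0, 90]}
    - {"offset": [0, 0, 0.1], "rot": [0, 0, 90]}
    - {"offset": [0, 0, 0.1], "rot": [0, 0, 90]}
    - {"offset": [0, 0, 0.1], "rot": [0, 0, 90]}
    - {"offset": [0, 0, 0.1], "rot": [0, 0, 90]}
    - {"offset": [0, 0, 0.1], "rot": [0, 0, 90]}
    - {"offset": [0, 0, 0.1], "rot": [0, 0, 90]}
  hand: 1

```text
time: 23.6
position: [0.5507, 0.0135, 0.1886]
tool_rot: [0.64, 0.768, -0.0, -0.0]
ft_force: [0.0, 0.2, -0.3]
grip_width: 0.0873
grip_force: 0.0
```

Emit:
apply_moves:
  series:
    - {"offset": [0, 0, 0], "rot": [0, 0, 0]}
    - {"offset": [0, 0, 0], "rot": [0, 0, 0]}
    - {"offset": [0, 0, 0], "rot": [0, 0, 0]}
    - {"offset": [0, 0, 0], "rot": [0, 0, 0]}
    - {"offset": [0, 0, 0], "rot": [0, 0, 0]}
    - {"offset": [0, 0, 0], "rot": [0, 0, 0]}
    - {"offset": [0, 0, 0], "rot": [0, 0, 0]}
  hand: 0
  newtons: 8

```text
time: 24.3
position: [0.5505, 0.0134, 0.1887]
tool_rot: [0.64, 0.768, -0.0, -0.0]
ft_force: [-1.5, -0.4, 0.6]
grip_width: 0.0463
grip_force: 8.0
```

Emit:
apply_moves:
  series:
    - {"offset": [0, 0, 0], "rot": [0, 0, 0]}
    - {"offset": [0, 0, 0], "rot": [0, 0, 0]}
    - {"offset": [0, 0, 0], "rot": [0, 0, 0]}
    - {"offset": [0, 0, 0], "rot": [0, 0, 0]}
    - {"offset": [0, 0, 0], "rot": [0, 0, 0]}
  hand: 1

```text
time: 24.8
position: [0.5509, 0.0134, 0.1887]
tool_rot: [0.64, 0.768, 0.0, 0.0]
ft_force: [0.1, -0.7, 0.2]
grip_width: 0.0787
grip_force: 0.0
```

Emit:
apply_moves:
  series:
    - {"offset": [0, 0, 2], "rot": [0, 0, 0]}
    - {"offset": [0, 0, 5], "rot": [0, 0, 0]}
    - {"offset": [0, 0, 7], "rot": [0, 0, 0]}
    - {"offset": [-1, 3, 7], "rot": [0, 0, 8]}
    - {"offset": [-3, 7, 7], "rot": [0, 0, 16]}
    - {"offset": [-5, 11, 7], "rot": [0, 0, 24]}
    - {"offset": [-7, 15, 7], "rot": [0, 0, 32]}
    - {"offset": [-9, 19, 7], "rot": [0, 0, 40]}
    - {"offset": [-11, 23, 7], "rot": [0, 0, 48]}
    - {"offset": [-12.5, 27.3, 6], "rot": [0, 0, 50]}
    - {"offset": [-12.5, 27.3, 5], "rot": [0, 0, 50]}
    - {"offset": [-12.5, 27.3, 5], "rot": [0, 0, 50]}
    - {"offset": [-12.5, 27.3, 5], "rot": [0, 0, 50]}

```text
time: 26.1
position: [0.4261, 0.2857, 0.2386]
tool_rot: [0.256, 0.967, -0.0, -0.0]
ft_force: [-0.1, -0.8, 0.8]
grip_width: 0.0874
grip_force: 0.0
```

Run:
```python
from h import *
o=get_obs(); print(o['time'],o['position'],o['q'])
print('top est',onplane(vision.calibration('top'),(202.7,264.2),.06))
w=snap('wrist','w6.png'); c=vision.calibration('wrist')
for r in nets.spot_point('wrist','small_down')[:3]: print(round(r['conf'],2),np.round(r['centre'],4),proj(c,r['centre']).round())
for p in([.426,.286,.06],[.426,.286,0],[.426+.012,.286+.0208,.06]): print('pred',proj(c,p))
for n in('scene','top'):
  im=snap(n,n[0]+'6.png')
  for q in('small_up','large_down'):
    for r in nets.spot_point(n,q)[:4]:
      if np.hypot(r['centre'][0]-.551,r['centre'][1]-.013)<.05: print(n,q,round(r['conf'],2),np.round(r['centre'],4))
cv2.imwrite('pics/c6.png',np.hstack([cv2.resize(cv2.imread('pics/s6.png')[140:250,225:335],(400,400),interpolation=cv2.INTER_CUBIC),cv2.resize(cv2.imread('pics/w6.png')[80:330,155:405],(400,400))]))
```

```text
26.1 [0.42611875 0.2857225  0.23860609] [ 3.72921515e-01  3.35425363e-01  1.66881785e+00 -5.70731065e-04
  1.13789935e+00 -6.80856437e-01]
top est [0.42826912 0.2820742  0.06      ]
0.94 [0.4207 0.2857 0.0024] [280. 170.]
0.83 [0.3909 0.382  0.002 ] [340. 105.]
pred [282.0947537  184.21121638]
pred [282.07820677 173.10755873]
pred [305.15505842 184.33624486]
scene small_up 0.63 [0.551  0.0127 0.1486]
scene large_down 0.84 [0.548  0.0138 0.0761]
scene large_down 0.32 [0.5512 0.0102 0.003 ]
top small_up 0.74 [0.5515 0.0144 0.1441]
top large_down 0.6 [0.5518 0.0161 0.0742]
```

View pics/c6.png

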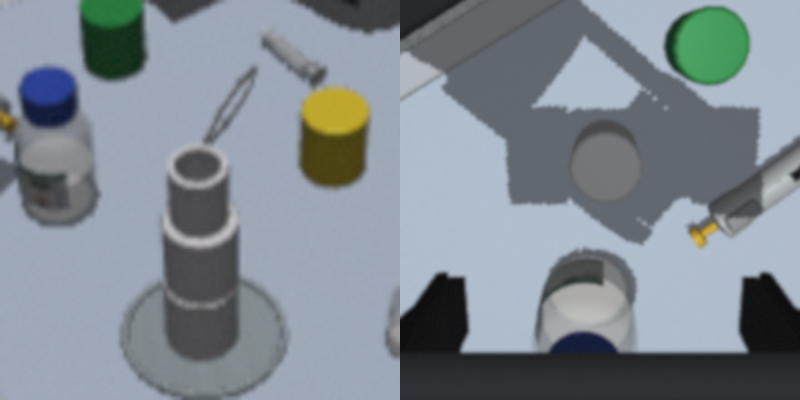

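The tower stands straight at (200,260) of the left crop. The white small upside-down liner, at (605,167) of the right crop, is exactly below the hand. The green one at (707,45) and the pipette stay clear. I grasp it.

Emit:
apply_moves:
  series:
    - {"offset": [0, 0, -5], "rot": [0, 0, 0]}
    - {"offset": [0, 0, -10], "rot": [0, 0, 0]}
    - {"offset": [0, 0, -15], "rot": [0, 0, 0]}
    - {"offset": [0, 0, -18], "rot": [0, 0, 0]}
    - {"offset": [0, 0, -19.8], "rot": [0, 0, 0]}
    - {"offset": [0, 0, -19.8], "rot": [0, 0, 0]}

```text
time: 27.1
position: [0.4242, 0.2855, 0.0384]
tool_rot: [0.255, 0.967, -0.002, -0.002]
ft_force: [0.5, 0.1, 0.0]
grip_width: 0.0869
grip_force: 0.0
```

Emit:
apply_moves:
  series:
    - {"offset": [0, 0, 0], "rot": [0, 0, 0]}
    - {"offset": [0, 0, 0], "rot": [0, 0, 0]}
    - {"offset": [0, 0, 0], "rot": [0, 0, 0]}
    - {"offset": [0, 0, 0], "rot": [0, 0, 0]}
    - {"offset": [0, 0, 0], "rot": [0, 0, 0]}
    - {"offset": [0, 0, 0], "rot": [0, 0, 0]}
    - {"offset": [0, 0, 0], "rot": [0, 0, 0]}
    - {"offset": [0, 0, 0], "rot": [0, 0, 0]}
  hand: 0
  newtons: 30

```text
time: 27.9
position: [0.4261, 0.2866, 0.041]
tool_rot: [0.255, 0.967, 0.0, 0.0]
ft_force: [0.2, -0.0, 2.8]
grip_width: 0.0413
grip_force: 30.0
```

Emit:
apply_moves:
  series:
    - {"offset": [0, 0, 1], "rot": [0, 0, 0]}
    - {"offset": [0, 0, 4], "rot": [0, 0, 0]}
    - {"offset": [0, 0, 8], "rot": [0, 0, 0]}
    - {"offset": [0, 0, 12], "rot": [0, 0, 0]}
    - {"offset": [0, 0, 16], "rot": [0, 0, 0]}
    - {"offset": [0, 0, 20], "rot": [0, 0, 0]}
    - {"offset": [1, -3, 24], "rot": [0, 0, 0]}
    - {"offset": [3, -7, 24], "rot": [0, 0, 0]}
    - {"offset": [5, -11, 24], "rot": [0, 0, 0]}
    - {"offset": [7, -15, 24], "rot": [0, 0, 0]}
    - {"offset": [9, -19, 24], "rot": [0, 0, 0]}
    - {"offset": [11, -23, 24], "rot": [0, 0, 0]}
    - {"offset": [12.5, -27.3, 24], "rot": [0, 0, 0]}
    - {"offset": [12.5, -27.3, 23], "rot": [0, 0, 0]}
    - {"offset": [12.5, -27.3, 22], "rot": [0, 0, 0]}
    - {"offset": [12.5, -27.3, 21.5], "rot": [0, 0, 0]}
    - {"offset": [12.5, -27.3, 21.2], "rot": [0, 0, 0]}
    - {"offset": [12.5, -27.3, 21.1], "rot": [0, 0, 0]}
    - {"offset": [12.5, -27.3, 21], "rot": [0, 0, 0]}
    - {"offset": [12.5, -27.3, 21], "rot": [0, 0, 0]}

```text
time: 29.9
position: [0.5509, 0.014, 0.251]
tool_rot: [0.255, 0.967, 0.0, 0.0]
ft_force: [0.7, -0.1, -0.5]
grip_width: 0.0413
grip_force: 30.0
```

Run:
```python
from h import *
o=get_obs(); print(o['time'],o['position'],o['ft_force'])
snap('scene','s7.png');snap('wrist','w7.png')
cv2.imwrite('pics/c7.png',np.hstack([cv2.resize(cv2.imread('pics/s7.png')[130:240,225:335],(400,400),interpolation=cv2.INTER_CUBIC),cv2.resize(cv2.imread('pics/w7.png')[80:330,155:405],(400,400))]))
```

```text
29.9 [0.55086195 0.01401194 0.25101113] [ 0.74679927 -0.08842621 -0.52838311]
```

View pics/c7.png

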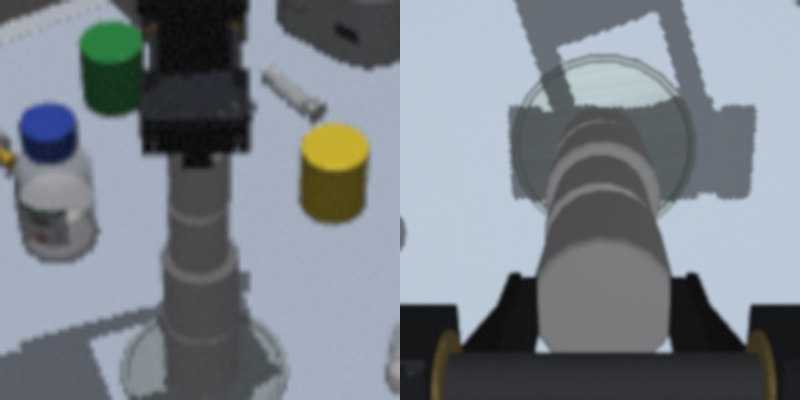

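The small liner hangs just above its partner, joint at (200,212) of the left crop, and is centred. I lower it onto the rim.

Emit:
apply_moves:
  series:
    - {"offset": [0, 0, -0.1], "rot": [0, 0, 0]}
    - {"offset": [0, 0, -0.2], "rot": [0, 0, 0]}
    - {"offset": [0, 0, -0.2], "rot": [0, 0, 0]}
    - {"offset": [0, 0, -0.2], "rot": [0, 0, 0]}

```text
time: 30.4
position: [0.551, 0.0133, 0.249]
tool_rot: [0.255, 0.967, 0.0, 0.0]
ft_force: [0.3, -0.4, 1.1]
grip_width: 0.0414
grip_force: 30.0
```

Contact. I release, turn, and squeeze gently to centre.

Emit:
apply_moves:
  series:
    - {"offset": [0, 0, 0], "rot": [0, 0, 0]}
    - {"offset": [0, 0, 0], "rot": [0, 0, 0]}
    - {"offset": [0, 0, 0], "rot": [0, 0, 0]}
    - {"offset": [0, 0, 0], "rot": [0, 0, 0]}
    - {"offset": [0, 0, 0], "rot": [0, 0, 0]}
    - {"offset": [0, 0, 0], "rot": [0, 0, 0]}
    - {"offset": [0, 0, 0], "rot": [0, 0, -90]}
    - {"offset": [0, 0, 0], "rot": [0, 0, -90]}
    - {"offset": [0, 0, 0], "rot": [0, 0, -90]}
    - {"offset": [0, 0, 0], "rot": [0, 0, -90]}
    - {"offset": [0, 0, 0], "rot": [0, 0, -90]}
    - {"offset": [0, 0, 0], "rot": [0, 0, -90]}
    - {"offset": [0, 0, 0], "rot": [0, 0, -90]}
    - {"offset": [0, 0, 0], "rot": [0, 0, -90]}
    - {"offset": [0, 0, 0], "rot": [0, 0, -90]}
    - {"offset": [0, 0, 0], "rot": [0, 0, -90]}
    - {"offset": [0, 0, 0], "rot": [0, 0, -90]}
    - {"offset": [0, 0, 0], "rot": [0, 0, -90]}
  hand: 1

```text
time: 32.2
position: [0.5508, 0.0134, 0.2487]
tool_rot: [0.864, 0.503, 0.0, -0.0]
ft_force: [-0.3, -0.1, 0.8]
grip_width: 0.0871
grip_force: 0.0
```

Emit:
apply_moves:
  series:
    - {"offset": [0, 0, 0], "rot": [0, 0, 0]}
    - {"offset": [0, 0, 0], "rot": [0, 0, 0]}
    - {"offset": [0, 0, 0], "rot": [0, 0, 0]}
    - {"offset": [0, 0, 0], "rot": [0, 0, 0]}
    - {"offset": [0, 0, 0], "rot": [0, 0, 0]}
    - {"offset": [0, 0, 0], "rot": [0, 0, 0]}
    - {"offset": [0, 0, 0], "rot": [0, 0, 0]}
  hand: 0
  newtons: 8

```text
time: 32.9
position: [0.551, 0.0133, 0.2488]
tool_rot: [0.864, 0.503, 0.0, 0.0]
ft_force: [0.1, -0.2, 0.2]
grip_width: 0.0429
grip_force: 8.0
```

Emit:
apply_moves:
  series:
    - {"offset": [0, 0, 0], "rot": [0, 0, 0]}
    - {"offset": [0, 0, 0], "rot": [0, 0, 0]}
    - {"offset": [0, 0, 0], "rot": [0, 0, 0]}
    - {"offset": [0, 0, 0], "rot": [0, 0, 0]}
    - {"offset": [0, 0, 0], "rot": [0, 0, 0]}
    - {"offset": [0, 0, 0], "rot": [0, 0, 0]}
    - {"offset": [0, 0, 2], "rot": [0, 0, 0]}
    - {"offset": [0, 0, 5], "rot": [0, 0, 0]}
    - {"offset": [0, 0, 8], "rot": [0, 0, 0]}
    - {"offset": [-2, 0, 8], "rot": [0, 0, 0]}
    - {"offset": [-5, 5, 8], "rot": [0, 0, 0]}
    - {"offset": [-8, 10, 8], "rot": [0, 0, 0]}
    - {"offset": [-10, 15, 8], "rot": [0, 0, 0]}
    - {"offset": [-10, 20, 8], "rot": [0, 0, 0]}
    - {"offset": [-10, 20, 8], "rot": [0, 0, 0]}
  hand: 1

```text
time: 34.4
position: [0.4493, 0.2169, 0.3292]
tool_rot: [0.863, 0.505, 0.001, -0.001]
ft_force: [0.0, 0.2, 0.2]
grip_width: 0.0873
grip_force: 0.0
```

Run:
```python
from h import *
o=get_obs(); print(o['time'],o['position'])
for n in('scene','top'):
  snap(n,n[0]+'8.png')
  for q in('large_up','large_down','small_up','small_down','bottle_250','bottle_100','beaker_50'):
    for r in nets.spot_point(n,q)[:4]:
      if q[0]=='b' or np.hypot(r['centre'][0]-.551,r['centre'][1]-.013)<.05: print(n,q,round(r['conf'],2),np.round(r['centre'],4))
cv2.imwrite('pics/c8.png',np.hstack([cv2.resize(cv2.imread('pics/s8.png')[130:250,220:340],(400,400),interpolation=cv2.INTER_CUBIC),cv2.resize(cv2.imread('pics/t8.png')[140:300,210:370],(400,400))]))
```

```text
34.4 [0.44926452 0.21691538 0.32917876]
scene large_up 0.72 [ 5.486e-01  1.110e-02 -2.000e-04]
scene large_down 0.76 [0.5478 0.0163 0.0772]
scene small_up 0.68 [0.5476 0.0152 0.1501]
scene small_down 0.7 [0.5547 0.0131 0.2092]
scene bottle_250 0.95 [ 0.5194 -0.1859  0.0017]
scene bottle_250 0.57 [ 0.5172  0.214  -0.0031]
scene bottle_100 0.95 [ 0.5194 -0.1859  0.0017]
scene bottle_100 0.57 [ 0.5172  0.214  -0.0031]
scene beaker_50 0.49 [ 0.6977 -0.0814  0.0023]
top large_up 0.36 [0.5422 0.0131 0.0077]
top large_up 0.35 [0.5512 0.0093 0.0036]
top large_down 0.62 [0.55  0.014 0.075]
top small_up 0.62 [0.5531 0.0145 0.1484]
top small_down 0.66 [0.5504 0.0143 0.2079]
top bottle_250 0.65 [ 5.196e-01 -1.863e-01 -4.000e-04]
top bottle_100 0.65 [ 5.196e-01 -1.863e-01 -4.000e-04]
top beaker_50 0.6 [ 0.7005 -0.0826 -0.0031]
top beaker_50 0.46 [0.551  0.0164 0.2065]
```

View pics/c8.png

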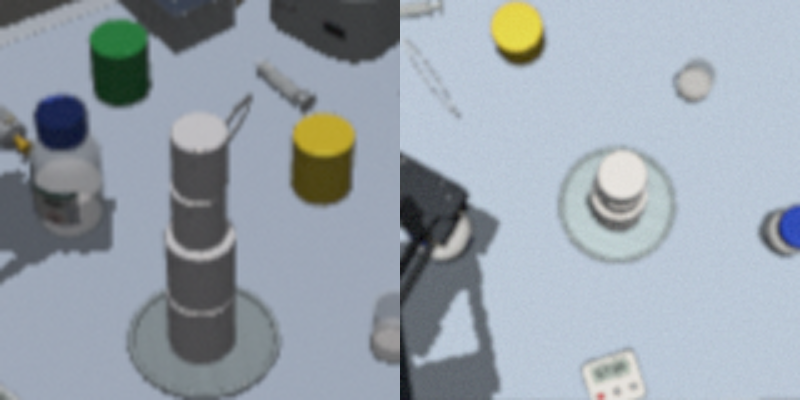

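The tower stands straight at (200,235) of the left crop. All the joints line up and the heights agree at 0, 76, 149 and 208 mm. The bottles and beaker have not moved.

```bash
python3 -c "
from rig import hand_in
print(hand_in())"
```

```text
the job is handed in; nothing more can be done
None
```

The four-liner tower stands straight on the tray with its rims aligned, the bottles and beaker show no movement in the final camera check, and the job is handed in (robot clock about 35 s of the 72 s allowed; no verdict was returned).

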